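Re-seat the see-saw balance beam and load a pair of centrifuge buckets

TASK

The beam of the see-saw balance has been lifted off for cleaning. Lay it back across the rounded rubber top of its stand so that it balances there level, on its own, then stand one of the two sealed centrifuge buckets upright in each of its trays so that the loaded beam balances level again. Never let a bucket tip over, and leave the other things on the bench where they are.

Things in the scene. Friction and masses are not known exactly. Their poses are not given: they have to be found in the camera images.
- stand_top (a point): Middle of the crest of the fixed stand's rounded top, 78 mm above the worktop. The top is a black ribbed rubber saddle, 52 mm wide in x and 64 mm long in y, convex in y with radius 70 mm (ends 7.7 mm lower), on a white column with red centre marks and a dark base plate 78 (x) x 124 (y) mm. x along the crest, y the way the beam must lie, z up.
- stand: The same stand. Origin under the middle of its base plate, 78 mm below stand_top; axes as stand_top.
- beam_grip (a point): Middle of the gripping zone of the beam's black handle, above the beam's centre of mass, 58 mm above the worktop while the beam stands parked on its trays. Handle 48 (x) x 18 (y) mm, from 22 mm below this point to 17 mm above it. Aluminium beam, 0.64 to 0.9 kg, 220 mm long (y), 62 mm wide, alike end for end. y along the beam, z up.
- beam_seat (a point): Middle of the flat underside of the beam's bridge (100 mm in y, 40 mm in x, 6 mm thick), 28 mm below beam_grip: it goes on stand_top. Upright webs, 93 mm apart inside, go down from the bridge's ends to the trays. The bridge rolls on the rounded top without slipping and rights itself; each mm that the bare beam is laid off centre along y tilts it 0.7 degrees or so.
- beam: The same beam. Origin on its middle, level with the undersides of the trays, 30 mm below beam_seat; y along the beam, z up.
- tray_left (a point): Middle of the floor of the tray at the beam's +y end, 79 mm along y from the middle and 54 mm below beam_grip. Round, 57 mm wide inside, rim 4 mm above the floor, floor 4 mm thick. On the stand, level, the floor is 52 mm above the worktop. A bucket in one tray only tilts the beam by 6 to 9 degrees: its tray sinks and the other rises by 10 mm or so.
- tray_right (a point): The same at the beam's -y end.
- bucket_a_mid (a point): Centre, half-way up, of a round sealed centrifuge bucket: aluminium with a blue screw cap, 43 mm diameter, 72 mm tall, flat foot 36 mm wide, about 0.1 kg, heavier below than above. z along its axis, towards the cap. Stands upright on the worktop at the start.
- bucket_b_mid (a point): The same for the second bucket, alike and of nearly the same weight. Either bucket may go in either tray.
- timer: White bench timer with three keys, 66 x 66 x 18 mm, loose; leave alone. Origin under its centre.
- marker: Blue and white marker pen, 135 x 17 x 16 mm, lying loose; leave alone. Origin under its centre, its length along y.
- stain_purple: White dropper bottle with a purple top, 36 x 36 x 98 mm, loose; leave alone. Origin under its centre.
- stain_red: White dropper bottle with a red top, 36 x 36 x 98 mm, loose; leave alone. Origin under its centre.
- microscope_left: The fixed binocular microscope between the beam's starting bay and the stand: 244 (x) x 176 (y) mm, 325 mm tall; origin under its middle. Its eyepieces point to the robot. What is carried past goes round its front, where the worktop ends 0.40 m ahead of the robot's base axis, or over it.
- haem_analyser: The fixed blood cell counter behind the stand: 333 (x) x 349 (y) mm, 446 mm tall; origin under its middle. Keep the gripper and wrist clear of its front.

How it is judged:
By the outcome, as a careful person would: the job done as asked, in the order asked, and still so for the second after the job is handed in, with the robot touching nothing.
It also fails if it takes over 67 s, if anything falls off the work surface, if the arm or the gripper's body presses on something with over 40 N, if the wrist force passes 120 N, or if a joint passes its speed limit or range.

ROBOT

A 7-joint arm with a two-finger parallel gripper is mounted at the origin on a cart in front of the work surface, level with it; the furniture and walls round the work are solid. World frame = base frame: x ahead of the robot, y to its left, z up, the work surface at z = 0. Lengths are in m, angles in rad, forces in N, time in s.
With the tool pointing down it reaches from about 0.35 to 0.9 m from the base axis. Payload 8.1 kg.
Tool frame: the origin (TCP) lies at the centre of the arm's flange, where the gripper is bolted on; the fingertips stand 178 mm ahead of it and the grasp point (between the pads) lies 159 mm ahead of it; z points along the fingers, y is the line along which they close (so a half turn about z gives the same grasp; the last joint's range is limited). The gripper opens to 92 mm and grips with 3 to 60 N. Pads are 19 mm wide; open, the fingers measure 130 mm over their backs; the gripper's body (75 mm by 190 mm) begins 47 mm behind the grasp point.
Start: joints at [1.227, 0.434, 0.025, 1.573, -0.012, 1.134, -0.075], TCP at [0.149, -0.607, 0.405] pointing down, gripper open.
Joint ranges: [-2.62, 2.62], [-0.44, 2.09], [-1.27, 1.32], [0.08, 2.57], [-1.32, 4.46], [0.12, 2], [-2.74, 2.74]. Speed limits (rad/s): [2.22, 2.22, 3.01, 3.01, 3.14, 3.14, 3.14].

INTERFACE

Orientations are given as a rotation vector (axis times angle).
In Python, from cell import arm gives the robot as it stands. The module is installed in compiled form; this text tells all that it offers.
- The arm moves only by the shell command python3 -m inch 'ROWS' [FORCE]. ROWS is text: rows parted by semicolons, each of 5 numbers parted by spaces: the shift along the tool's x, y, z in m, then the turn about the tool's z in rad, then the finger opening in m, from 0 to 0.0918. In form: x y z roll fingers; .... A call has 1 to 5 rows; each row is the pose to reach, as a shift and turn from the pose commanded when the call began, along the tool's axes at that moment; what a row does not reach only later rows make up. A row lasts 1/10 s, in which the tool goes at most 50 mm and 8.59 degrees, less where a joint would pass 70% of its speed; a pose out of reach is approached as far as the arm can. A call with a gripper value outside its range is refused whole. The fingers move at their own pace and stop on an object; FORCE is the grip in N (left out, the last holds). Time passes only in rows, so rows that repeat a pose let the fingers close. It gives the time, the measured TCP pose, the force, the opening and the grip force at its end, in the units of the state.
- arm.observe(): the state, without advancing time (a new reading comes with each control period).
- arm.get_image(name): name is "side" or "top" or "wrist"; returns the picture (420x560x3 uint8, red, green, blue); there is no depth.
- arm.get_calibration(name): a dict with "intrinsics" (3x3 intrinsics, pixels), "pose" (4x4, takes a point from camera to world coordinates). Camera axes: x right, y up, looking along -z (the intrinsics and any distortion apply to the point x, -y, -z); pixel columns grow to the right and rows downward; lengths in m; the calibration is good to about 2 mm. A picture is of the moment at which its call begins: read the wrist's pose just before it. get_calibration takes no time and is no camera call; for the wrist camera it gives the pose at the moment of the call.
- arm.sign_off(): hands the job in; it is judged then, once.
Trained networks look in the newest picture that a camera, given by its name, has taken for a name from the list of things; names that differ only in an ending like _2 or _b are one class to them, and where a whole thing is asked for, a point or a joint stands for the part that bears it (a point fixed in the world has none). Each returns a list of dicts, best first, with "conf" (0 to 1); they miss things now and then, are a little off and sometimes report something else, mostly with a low value. They report only what shows in the picture. A call takes as long as a camera call.
- arm.look_for(camera, query): "point" ([row, column] in pixels, amid what is visible of it).
- arm.silhouettes(camera, query): "region" (420x560 bool, what is visible of it) and "point" ([row, column] in pixels, amid what is visible of it).
- arm.place_of(camera, query): "point" ([row, column] in pixels: a listed point, or the origin of a listed thing).
The state is a dict: "clock": time; "joints": joint angles; "dq": joint speeds; "joint_efforts": joint torques, N m; "position": TCP position; "ee_rot": TCP orientation; "force": force on the tool from outside, world axes, zero at the start; "ft_torque": the same for the moment, N m; "width": opening from 0.0 (shut) to 1.0 (fully open); "gripper_force": force on a finger pad.
Only numpy, scipy, OpenCV 4.12 (cv2) and the standard library are available. Lean on these libraries where they do the work, as an engineer would, in place of code of your own. Each camera call takes 0.05 s, during which the arm holds its last target. There are 200 camera calls.

## Working session

There is one attempt and no reset: what is moved stays moved. The work goes in short steps, Python scripts to look and compute and a shell command to move; the robot and the scene stay as the last step left them, time stands still between calls to the robot, and variables do not carry over. Pictures are saved under pics/ and viewed, at most 10 in all, crops included, and the job is handed in when it is done.

```bash
mkdir -p pics
cat > h.py <<'E'
import numpy as np, cv2
from cell import arm
from scipy.spatial.transform import Rotation as R
def ray(cam,p):
    c=arm.get_calibration(cam);K=np.array(c["intrinsics"]);T=np.array(c["pose"])
    d=np.linalg.inv(K)@[p[1],p[0],1];d=T[:3,:3]@[d[0],-d[1],-d[2]]
    return T[:3,3],d/np.linalg.norm(d)
def at(cam,p,z):
    o,d=ray(cam,p);return o+d*(z-o[2])/d[2]
def proj(cam,P):
    c=arm.get_calibration(cam);K=np.array(c["intrinsics"]);T=np.array(c["pose"])
    q=T[:3,:3].T@(np.array(P)-T[:3,3]);u=K@[q[0],-q[1],-q[2]];return u[1]/u[2],u[0]/u[2]
def shot(cam,name):
    im=arm.get_image(cam);cv2.imwrite(f"pics/{name}.png",im[:,:,::-1]);return im
E
python3 - <<'E'
from h import *
np.set_printoptions(precision=3,suppress=True)
s=arm.observe();print(s["clock"],s["position"],R.from_rotvec(s["ee_rot"]).as_matrix())
for cam in("top","side","wrist"):
    shot(cam,cam+"0");print(cam,np.array(arm.get_calibration(cam)["pose"])[:3])
Z=dict(stand_top=.078,beam_grip=.058,beam_seat=.03,tray_left=.004,tray_right=.004,bucket_a_mid=.036,timer=0,marker=0,stain_purple=0,stain_red=0,microscope_left=0,haem_analyser=0)
for cam in("top","side"):
  for q,z in Z.items():
    for r in arm.place_of(cam,q)[:2]: print(cam,q,round(r["conf"],2),np.round(r["point"]),at(cam,r["point"],z))
for q in("beam_grip","tray_left"):
    for r in arm.place_of("wrist",q)[:2]: print("wrist",q,round(r["conf"],2),np.round(r["point"]),at("wrist",r["point"],Z[q]))
ims=[cv2.imread(f"pics/{c}0.png") for c in("top","side")]
cv2.imwrite("pics/ts.png",cv2.resize(np.vstack(ims),(0,0),fx=.71,fy=.71))
E
```

```text
0.0 [ 0.149 -0.607  0.404] [[ 0.971  0.238 -0.001]
 [ 0.238 -0.971  0.001]
 [-0.    -0.002 -1.   ]]
top [[ 0.016  0.99  -0.139  0.401]
 [-1.     0.015 -0.012 -0.078]
 [-0.01   0.139  0.99   1.533]]
side [[ 0.086  0.825 -0.559 -0.064]
 [-0.996  0.067 -0.054 -0.134]
 [-0.007  0.561  0.828  1.084]]
wrist [[ 0.238  0.941  0.239  0.213]
 [-0.971  0.231  0.058 -0.59 ]
 [-0.    -0.246  0.969  0.383]]
top stand_top 0.86 [261. 223.] [0.464 0.118 0.078]
top beam_grip 0.76 [227. 390.] [ 0.571 -0.37   0.058]
top beam_seat 0.9 [235. 387.] [ 0.55  -0.367  0.03 ]
top tray_left 0.95 [232. 409.] [ 0.563 -0.44   0.004]
top tray_right 0.93 [238. 360.] [ 0.543 -0.289  0.004]
top bucket_a_mid 0.72 [239. 271.] [ 0.532 -0.019  0.036]
top timer 0.6 [260. 164.] [0.466 0.309 0.   ]
top marker 0.67 [177. 376.] [ 0.734 -0.342  0.   ]
top stain_purple 0.69 [192. 303.] [ 0.683 -0.115  0.   ]
top stain_purple 0.26 [239. 273.] [ 0.536 -0.025  0.   ]
top stain_red 0.7 [262. 223.] [0.462 0.127 0.   ]
top stain_red 0.59 [176. 293.] [ 0.735 -0.084  0.   ]
top haem_analyser 0.59 [239. 384.] [ 0.541 -0.362  0.   ]
side stand_top 0.66 [252. 205.] [0.457 0.114 0.078]
side stand_top 0.21 [197. 373.] [ 0.67  -0.327  0.078]
side beam_grip 0.64 [238. 390.] [ 0.551 -0.374  0.058]
side beam_grip 0.44 [259. 144.] [0.433 0.277 0.058]
side beam_seat 0.62 [242. 384.] [ 0.553 -0.364  0.03 ]
side tray_left 0.75 [273. 260.] [ 0.443 -0.029  0.004]
side bucket_a_mid 0.84 [235. 267.] [ 0.545 -0.038  0.036]
side timer 0.7 [257. 142.] [0.468 0.307 0.   ]
side timer 0.68 [195. 372.] [ 0.733 -0.339  0.   ]
side marker 0.5 [194. 373.] [ 0.738 -0.344  0.   ]
side marker 0.2 [259. 145.] [0.463 0.296 0.   ]
side stain_purple 0.45 [201. 293.] [ 0.691 -0.1    0.   ]
side stain_red 0.46 [188. 296.] [ 0.741 -0.108  0.   ]
side haem_analyser 0.56 [202. 293.] [ 0.69  -0.102  0.   ]
```

View pics/ts.png

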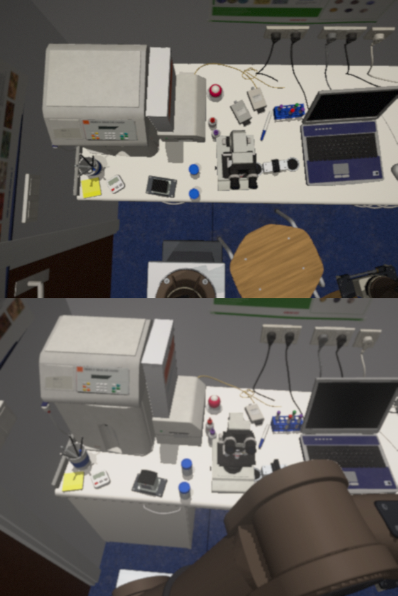

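View pics/wrist0.png

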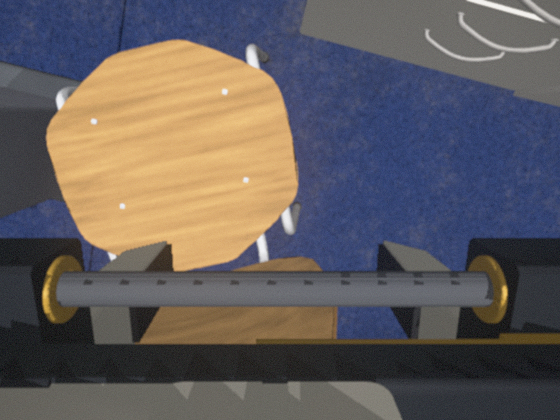

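Top view: the buckets' blue caps sit near px (273,238) and (273,275), the stand near (223,261), and the beam right of the microscope near (390,232). The wrist view shows only stool and floor. Next I compute the shifts to a hover over the beam and the microscope's extent.

```bash
cat >> h.py <<'E'
np.set_printoptions(precision=4,suppress=True)
def to(P,yaw=None,quiet=0):
    """tool-axis shift and roll to TCP point P, tool-x heading yaw(deg)"""
    s=arm.observe();M=R.from_rotvec(s["ee_rot"]).as_matrix()
    h=np.degrees(np.arctan2(M[1,0],M[0,0]))
    roll=0 if yaw is None else -np.radians((yaw-h+180)%360-180)
    v=M.T@(np.array(P)-s["position"])
    print("t",s["clock"],"at",s["position"],"head",round(h,2),"tilt",M[:2,2],"-> shift",v,"roll",round(roll,4));return v
E
python3 - <<'E'
from h import *
to([.49,-.375,.36],7.5)
for z in (0.,.1):
  for q in ("microscope_left","haem_analyser","bucket_a_mid"):
    arm.get_image("top")
    for r in arm.silhouettes("top",q)[:2]:
        m=np.argwhere(r["region"]);a,b=m.min(0),m.max(0);print(q,z,r["conf"],a,b,at("top",a,z),at("top",b,z))
for r in arm.place_of("top","bucket_b_mid"): print(r["conf"],r["point"],at("top",r["point"],.036))
im=cv2.imread("pics/top0.png");cv2.imwrite("pics/topc.png",cv2.resize(im[130:300,170:460],(0,0),fx=2.7,fy=2.7,interpolation=cv2.INTER_CUBIC))
E
```

```text
t 1.45 at [ 0.149  -0.607   0.4047] head 13.79 tilt [0. 0.] -> shift [ 0.3864 -0.144   0.0447] roll 0.1098
bucket_a_mid 0.0 0.68 [232 266] [246 279] [ 0.557  -0.0024  0.    ] [ 0.5146 -0.0431  0.    ]
microscope_left 0.1 0.23 [182 298] [195 309] [ 0.6943 -0.0973  0.1   ] [ 0.6564 -0.1296  0.1   ]
bucket_a_mid 0.1 0.77 [231 266] [246 280] [ 0.5497 -0.0072  0.1   ] [ 0.5072 -0.0482  0.1   ]
bucket_a_mid 0.1 0.58 [247 150] [272 176] [0.4985 0.3242 0.1   ] [0.4286 0.2463 0.1   ]
0.58 [275.6, 273.6] [ 0.4239 -0.0295  0.036 ]
0.47 [235.8, 362.1] [ 0.5463 -0.2918  0.036 ]
```

View pics/topc.png

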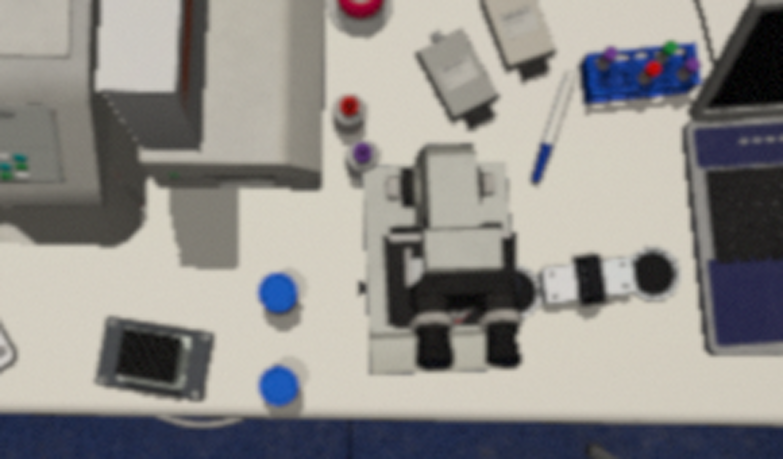

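Top crop: the beam centre is near px (388,233), yawed about 7.5°. Its left tray is close to the microscope, whose base front is near x 0.44. I'll move to a hover and take a close look.

```bash
python3 -m inch '.045 -.017 .005 .03 .0918;.09 -.034 .01 .06 .0918;.135 -.05 .015 .09 .0918;.18 -.067 .02 .11 .0918;.22 -.083 .025 .11 .0918' | tail -1; python3 -m inch '.05 -.005 .005 0 .0918;.095 -.01 .01 0 .0918;.14 -.017 .015 0 .0918;.172 -.025 .02 0 .0918;.172 -.025 .02 0 .0918'
python3 - <<'E'
from h import *
to([.56,-.367,.3],7.5)
shot("wrist","w1")
for q,z in dict(beam_grip=.058,beam_seat=.03,tray_left=.004,tray_right=.004).items():
    for r in arm.place_of("wrist",q)[:2]: print(q,round(r["conf"],2),np.round(r["point"]),at("wrist",r["point"],z))
E
```

```text
gripper_force: 0.0
clock: 3.1
position: [0.5154, -0.4224, 0.3584]
ee_rot: [-3.131, -0.217, -0.003]
force: [0.3, -0.3, 0.3]
width: 1.001
gripper_force: 0.0
t 3.1 at [ 0.5154 -0.4224  0.3584] head 7.93 tilt [0.0018 0.0032] -> shift [ 0.0517 -0.0486  0.0587] roll 0.0076
beam_grip 0.89 [140. 211.] [ 0.551  -0.3723  0.058 ]
beam_seat 0.82 [135. 218.] [ 0.5517 -0.3746  0.03  ]
tray_left 0.8 [137. 313.] [ 0.5587 -0.4551  0.004 ]
tray_right 0.87 [137. 136.] [ 0.5384 -0.3013  0.004 ]
```

View pics/w1.png

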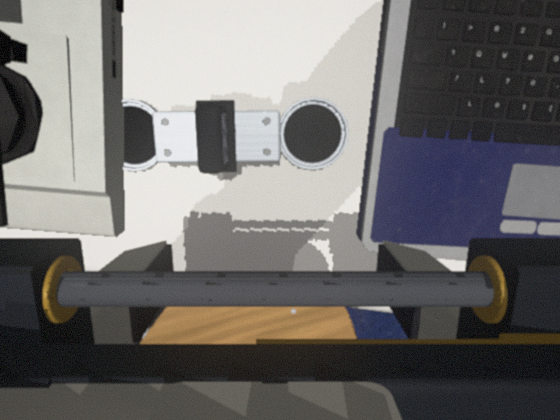

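Run:
```python
from h import *
for z in(0,.03,.06,.1,.15):
  print(z,at("wrist",(235,124),z),at("wrist",(137,124),z),at("top",(267.8,350.7),z),at("top",(235,362.5),z))
im=shot("wrist","w1b")
cv2.imwrite("pics/w1c.png",cv2.resize(im[60:260,0:250,::-1],(0,0),fx=3,fy=3,interpolation=cv2.INTER_CUBIC))
r=arm.silhouettes("wrist","beam_grip")
for k in r[:2]:
  m=k["region"].astype(np.uint8);print(k["conf"],k["point"],cv2.minAreaRect(np.argwhere(m).astype(np.float32)))
for r in arm.place_of("wrist","microscope_left")+arm.place_of("top","microscope_left"): print(r)
```

```text
0 [ 0.4446 -0.2916  0.    ] [ 0.5366 -0.2888  0.    ] [ 0.4518 -0.262   0.    ] [ 0.5523 -0.2982  0.    ]
0.03 [ 0.4561 -0.3028  0.03  ] [ 0.5399 -0.3003  0.03  ] [ 0.4508 -0.2584  0.03  ] [ 0.5493 -0.2939  0.03  ]
0.06 [ 0.4676 -0.314   0.06  ] [ 0.5432 -0.3118  0.06  ] [ 0.4498 -0.2548  0.06  ] [ 0.5464 -0.2896  0.06  ]
0.1 [ 0.4828 -0.329   0.1   ] [ 0.5477 -0.327   0.1   ] [ 0.4485 -0.25    0.1   ] [ 0.5424 -0.2839  0.1   ]
0.15 [ 0.5019 -0.3476  0.15  ] [ 0.5532 -0.3461  0.15  ] [ 0.4468 -0.244   0.15  ] [ 0.5375 -0.2767  0.15  ]
0.72 [127.0, 222.1] ((124.76077270507812, 226.93336486816406), (74.2503890991211, 226.49896240234375), 1.2253913879394531)
{'point': [177.3, 297.1], 'conf': 0.57}
```

View pics/w1c.png

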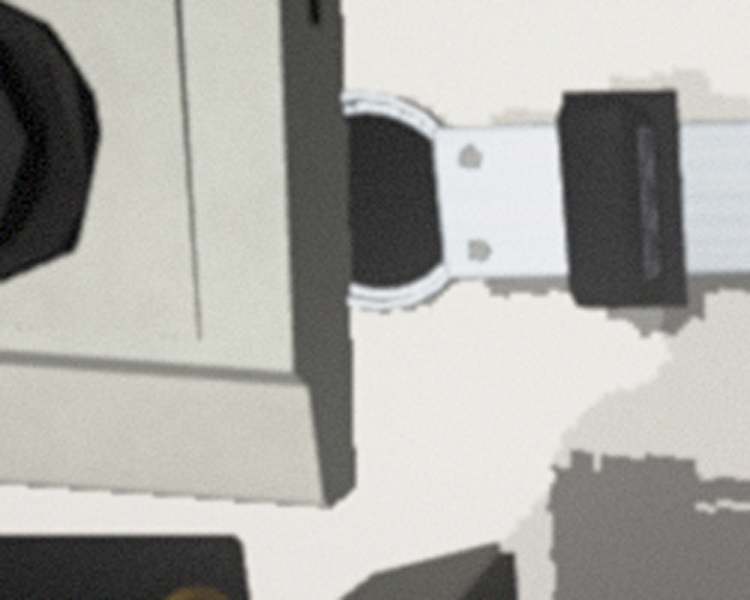

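The wrist crop shows the microscope's right base edge (col ≈117) passing over the middle of the left tray, at (137,117). A straight lift could catch it, so I'll lift slightly, then back out along -y and rotate before raising. First I descend on the handle.

```bash
python3 - <<'E'
from h import *
to([.551,-.373,.219],8)
E
python3 -m inch '.02 -.022 .02 0 .05;.042 -.044 .05 0 .05;.042 -.044 .09 0 .05;.042 -.044 .09 0 .05'
python3 - <<'E'
from h import *
to([.551,-.373,.219],8)
shot("wrist","w2")
for q,z in dict(beam_grip=.058,beam_seat=.03,tray_left=.004).items():
    for r in arm.place_of("wrist",q)[:2]: print(q,round(r["conf"],2),np.round(r["point"]),at("wrist",r["point"],z))
E
```

```text
t 3.55 at [ 0.5093 -0.4274  0.3601] head 7.41 tilt [ 0.0002 -0.0005] -> shift [ 0.0483 -0.0486  0.1411] roll -0.0104
clock: 3.95
position: [0.5446, -0.3758, 0.2649]
ee_rot: [-3.13, -0.207, 0.011]
force: [-0.6, -0.1, -1.4]
width: 0.701
gripper_force: 0.0
t 3.95 at [ 0.5446 -0.3758  0.2649] head 7.58 tilt [-0.0075  0.0047] -> shift [ 0.007  -0.0017  0.0459] roll -0.0073
beam_grip 0.69 [213. 268.] [ 0.5593 -0.3722  0.058 ]
tray_left 0.89 [192. 391.] [ 0.571  -0.4549  0.004 ]
tray_left 0.45 [218. 267.] [ 0.5421 -0.3743  0.004 ]
```

View pics/w2.png

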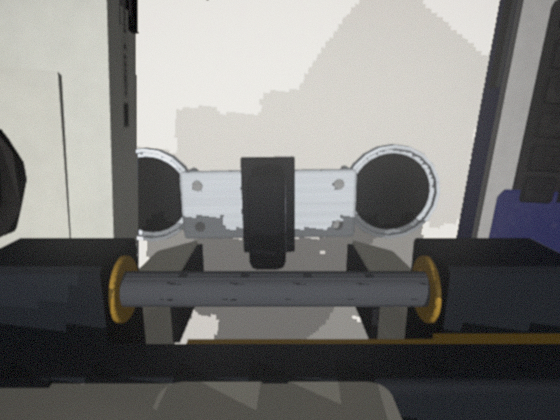

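The handle is centred between the fingers at about (210,268). The right tray is about 27 mm from the laptop. Descending and gripping.

```bash
python3 -m inch '.009 -.002 .025 0 .05;.009 -.002 .046 0 .05;.009 -.002 .048 0 .05;.009 -.002 .048 0 0;.009 -.002 .048 0 0' 40; python3 -m inch '0 0 0 0 0;0 0 0 0 0;0 0 0 0 0;0 0 0 0 0' 40; python3 -c "
from h import *
to([.556,-.373,.219],7.5)"
```

```text
clock: 4.65
position: [0.555, -0.3754, 0.2238]
ee_rot: [3.133, 0.204, 0.003]
force: [-0.2, -0.7, -0.1]
width: 0.418
gripper_force: 0.0
clock: 5.05
position: [0.5552, -0.373, 0.2227]
ee_rot: [-3.133, -0.208, -0.001]
force: [-2.5, 5.3, 4.6]
width: 0.189
gripper_force: 40.0
t 5.05 at [ 0.5552 -0.373   0.2227] head 7.58 tilt [0.0005 0.0016] -> shift [0.0008 0.0001 0.0037] roll 0.0015
```

```bash
python3 -m inch '0 0 -.002 0 0;0 0 -.004 0 0;0 0 -.004 0 0' 55; python3 -m inch '0 .01 0 0 0;0 .02 0 0 0;0 .02 0 0 0;0 .02 0 0 0'
python3 - <<'E'
from h import *
to([.556,-.413,.23],7.5)
shot("wrist","w3")
E
```

```text
clock: 5.35
position: [0.5544, -0.3748, 0.2256]
ee_rot: [3.135, 0.204, -0.001]
force: [0.5, -0.5, -7.1]
width: 0.192
gripper_force: 54.9
clock: 5.75
position: [0.5578, -0.3886, 0.2243]
ee_rot: [-3.123, -0.21, 0.006]
force: [-5.0, 21.4, 0.5]
width: 0.187
gripper_force: 55.0
t 5.75 at [ 0.5578 -0.3886  0.2243] head 7.7 tilt [-0.0046  0.0114] -> shift [-0.005   0.0238 -0.0059] roll 0.0035
```

View pics/w3.png

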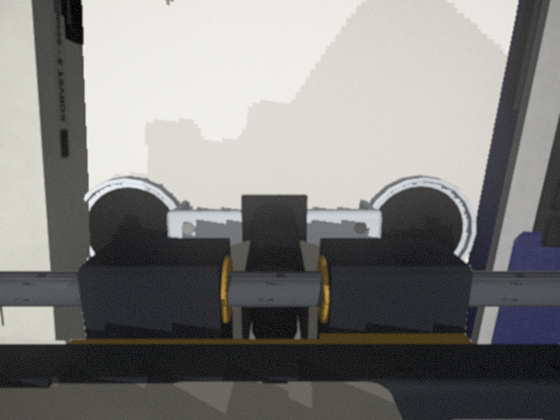

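Both trays are now clear of the base (left rim at col 88), but the right one touches the laptop. I'll back off slightly, yaw the beam to shorten its y span, then lift.

```bash
python3 -m inch '0 -.005 -.001 0 0;0 -.005 -.002 -.1 0;0 -.005 -.003 -.22 0;0 -.004 -.003 -.32 0;0 -.004 -.003 -.32 0'; python3 -m inch '0 0 -.003 0 0;0 0 -.006 0 0;0 0 -.008 0 0;0 0 -.008 0 0'
python3 - <<'E'
from h import *
to([.556,-.393,.23],26)
shot("wrist","w4")
E
```

```text
clock: 6.3
position: [0.5564, -0.3918, 0.2284]
ee_rot: [3.062, 0.702, -0.001]
force: [0.0, 0.5, -7.8]
width: 0.19
gripper_force: 54.9
clock: 6.7
position: [0.5571, -0.3904, 0.2373]
ee_rot: [3.062, 0.701, 0.001]
force: [0.0, 0.2, -8.3]
width: 0.195
gripper_force: 54.9
t 6.7 at [ 0.5571 -0.3904  0.2373] head 25.78 tilt [ 0.0008 -0.0006] -> shift [-0.0021  0.0019  0.0073] roll -0.0038
```

View pics/w4.png

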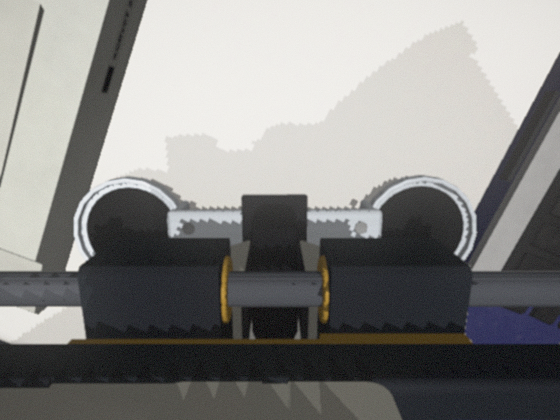

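The beam is free and carried (8 N). I'll raise it and take it round the microscope's front.

```bash
python3 -m inch '0 0 -.05 0 0;0 0 -.095 0 0;-.045 -.019 -.095 .1 0;-.09 -.038 -.095 .24 0;-.135 -.057 -.095 .38 0'
python3 - <<'E'
from h import *
to([.37,-.40,.332],0); to([.37,.02,.332],-8)
E
```

```text
clock: 7.25
position: [0.4087, -0.3975, 0.3321]
ee_rot: [3.139, 0.102, 0.001]
force: [-1.6, -1.5, -7.8]
width: 0.195
gripper_force: 55.0
t 7.25 at [ 0.4087 -0.3975  0.3321] head 3.73 tilt [ 0.0005 -0.0005] -> shift [-0.0388 -0.0001  0.0001] roll 0.0651
t 7.25 at [ 0.4087 -0.3975  0.3321] head 3.73 tilt [ 0.0005 -0.0005] -> shift [-0.0114 -0.4192 -0.0002] roll 0.2047
```

```bash
python3 -m inch '-.038 0 0 .06 0;-.036 -.05 0 .06 0;-.033 -.1 0 .06 0;-.03 -.15 0 .06 0;-.027 -.2 0 .06 0';python3 -m inch '0 -.05 0 0 0;0 -.1 0 0 0;0 -.15 0 0.05 0;0 -.2 0 0.1 0;0 -.215 0 .14 0'
python3 - <<'E'
from h import *
to([.46,.116,.332],-8.5)
E
```

```text
clock: 7.75
position: [0.369, -0.1987, 0.3322]
ee_rot: [3.141, 0.016, 0.002]
force: [1.5, 0.3, -7.6]
width: 0.19
gripper_force: 55.0
clock: 8.25
position: [0.3667, 0.0192, 0.3325]
ee_rot: [-3.134, 0.197, -0.004]
force: [0.3, -0.5, -8.0]
width: 0.194
gripper_force: 55.0
t 8.25 at [0.3667 0.0192 0.3325] head -7.2 tilt [0.0024 0.0017] -> shift [ 0.0804 -0.1077  0.0009] roll 0.0228
```

```bash
python3 -m inch '0 -.05 0 .022 0;.001 -.098 0 .022 0;.001 -.098 0 .022 0;.001 -.098 0 .022 0';  python3 - <<'E'
from h import *
to([.46,.116,.332],-8.5)
shot("wrist","w5")
for q,z in dict(stand_top=.078,stand=0,beam_grip=0).items():
    for r in arm.place_of("wrist",q)[:2]: print(q,round(r["conf"],2),np.round(r["point"]),at("wrist",r["point"],z))
arm.get_image("top")
for q,z in dict(stand_top=.078,stand=0).items():
    for r in arm.place_of("top",q)[:2]: print(q,round(r["conf"],2),np.round(r["point"]),at("top",r["point"],z))
E
```

```text
clock: 8.65
position: [0.3806, 0.1127, 0.332]
ee_rot: [-3.133, 0.232, -0.001]
force: [-0.1, -0.7, -8.6]
width: 0.193
gripper_force: 55.0
t 8.65 at [0.3806 0.1127 0.332 ] head -8.48 tilt [0.0006 0.0003] -> shift [ 0.078  -0.0149  0.    ] roll 0.0004
stand_top 0.76 [ 87. 253.] [0.4623 0.1119 0.078 ]
stand 0.92 [ 94. 254.] [0.4629 0.1146 0.    ]
beam_grip 0.7 [271. 274.] [0.3109 0.122  0.    ]
stand_top 0.86 [260. 225.] [0.4661 0.1116 0.078 ]
stand_top 0.47 [288. 220.] [0.3846 0.1227 0.078 ]
stand 0.68 [260. 224.] [0.4707 0.1249 0.    ]
```

View pics/w5.png

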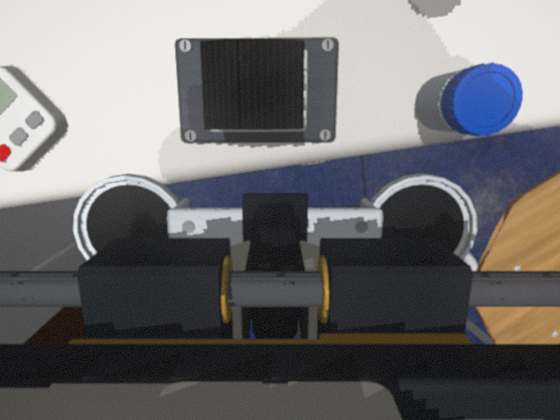

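The stand is clear in view. Its base screws are at (45,185), (44,328), (136,186) and (135,327), so it is aligned with the tool to within 0.5°. The saddle is centred near col 253 and the held beam near col 275.

Run:
```python
from h import *
s=arm.observe();M=R.from_rotvec(s["ee_rot"]).as_matrix();p=np.array(s["position"])
for d in(.145,.159,.187): print("axis px",d,proj("wrist",p+M[:,2]*d))
print(np.array(arm.get_calibration("wrist")["intrinsics"]))
for z in(.006,.01): print("screws",[at("wrist",c,z) for c in((45,185),(44,328),(136,186),(135,327))],np.mean([at("wrist",c,z) for c in((45,185),(44,328),(136,186),(135,327))],0))
print("rubber",[at("wrist",c,.07) for c in((131,203),(129,303),(41,202),(39,304))])
r=arm.silhouettes("wrist","stand_top")
```

```text
axis px 0.145 (np.float64(299.6178161467402), np.float64(277.3976554919511))
axis px 0.159 (np.float64(282.7674253606695), np.float64(277.1082877841471))
axis px 0.187 (np.float64(256.8092126616116), np.float64(276.6625136414117))
[[375.2765   0.     274.555 ]
 [  0.     375.2765 208.337 ]
 [  0.       0.       1.    ]]
screws [array([0.5056, 0.1606, 0.006 ]), array([0.4898, 0.0538, 0.006 ]), array([0.4393, 0.174 , 0.006 ]), array([0.4229, 0.0626, 0.006 ])] [0.4644 0.1127 0.006 ]
screws [array([0.5048, 0.1598, 0.01  ]), array([0.4892, 0.0544, 0.01  ]), array([0.4394, 0.1731, 0.01  ]), array([0.4232, 0.0631, 0.01  ])] [0.4641 0.1126 0.01  ]
rubber [array([0.4421, 0.1476, 0.07  ]), array([0.4337, 0.0853, 0.07  ]), array([0.4937, 0.1378, 0.07  ]), array([0.4855, 0.0776, 0.07  ])]
```

```bash
python3 -m inch '.045 -.006 0 0 0;.083 -.011 0.01 0 0;.083 -.011 .035 0 0;.083 -.011 .042 0 0;.083 -.011 .042 0 0'; python3 -m inch '0 0 0 0 0;0 0 0 0 0;0 0 0 0 0'
python3 - <<'E'
from h import *
to([.464,.1115,.2707],-8.3)
shot("wrist","w6")
for q,z in dict(stand_top=.078,stand=0).items():
    for r in arm.place_of("wrist",q)[:2]: print(q,round(r["conf"],2),np.round(r["point"]),at("wrist",r["point"],z))
E
```

```text
clock: 9.55
position: [0.4636, 0.1094, 0.2886]
ee_rot: [3.131, -0.238, -0.006]
force: [0.2, 0.5, -7.0]
width: 0.194
gripper_force: 55.0
clock: 9.85
position: [0.4645, 0.11, 0.2907]
ee_rot: [-3.132, 0.237, -0.003]
force: [0.1, 0.4, -7.1]
width: 0.193
gripper_force: 55.0
t 9.85 at [0.4645 0.11   0.2907] head -8.65 tilt [0.0017 0.0003] -> shift [-0.0008 -0.0014  0.02  ] roll -0.0062
```

View pics/w6.png

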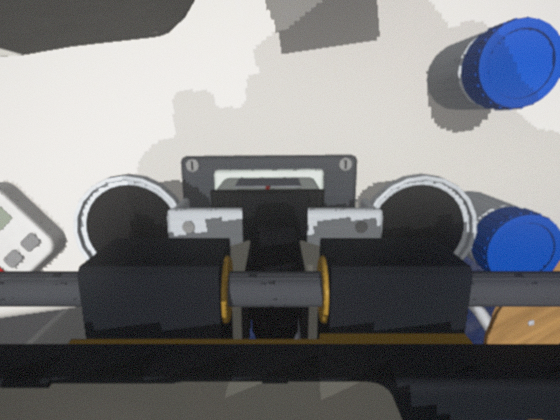

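The view shows the stand's rear screws at (163,190) and (163,348), with mid col 269. The beam is centred at about col 275.5, so the tool needs a small shift to the left. I'll work that out.

Run:
```python
from h import *
s=arm.observe();M=R.from_rotvec(s["ee_rot"]).as_matrix();p=np.array(s["position"])
def tl(P): return M.T@(np.array(P)-p)
a=[at("wrist",c,.008) for c in((163,190),(162.5,348))]
print("screws tool",tl(a[0]),tl(a[1]),"mid",(tl(a[0])+tl(a[1]))/2)
for z in(.05,.075): print("saddle/red",tl(at("wrist",(187,214),z)),tl(at("wrist",(187,324),z)),tl(at("wrist",(187,267.5),z)))
# held beam: trays at z = seat-.03+.008 rim
zr=.2907-.1647-.058+.008
print("tray outer",tl(at("wrist",(222,79.5),zr)),tl(at("wrist",(222,474.5),zr)))
zb=.2907-.1647-.022
print("bridge",tl(at("wrist",(220,168),zb)),tl(at("wrist",(220,382),zb)))
im=cv2.imread("pics/w6.png",0).astype(int)
for row in (160,168): 
    g=np.diff(im[row,120:420]);i=np.argsort(-abs(g))[:6]+120;print(row,sorted(zip(i.tolist(),g[i-120].tolist())))
```

```text
screws tool [ 0.0322 -0.0599  0.2822] [0.0325 0.0503 0.2822] mid [ 0.0323 -0.0048  0.2822]
saddle/red [ 0.0233 -0.037   0.2402] [0.0233 0.0284 0.2402] [ 0.0233 -0.0052  0.2402]
saddle/red [ 0.0281 -0.0329  0.2152] [0.0281 0.0251 0.2152] [ 0.0281 -0.0047  0.2152]
tray outer [ 0.0093 -0.1056  0.2142] [0.0091 0.1063 0.2142]
bridge [ 0.0184 -0.0498  0.1862] [0.0183 0.0482 0.1862]
160 [(180, -49), (181, -51), (195, -29), (355, 26), (356, 58), (357, 31)]
168 [(180, -49), (181, -52), (190, -36), (197, -36), (355, 46), (356, 59)]
```

```bash
python3 -m inch '-.001 -.003 .004 -.006 0;-.001 -.0043 .01 -.006 0;-.001 -.0043 .014 -.006 0;-.001 -.0043 .014 -.006 0;-.001 -.0043 .014 -.006 0'; for i in 1 ; do python3 -m inch '0 0 .002 0 0;0 0 .004 0 0;0 0 .004 0 0;0 0 .004 0 0'; done
python3 - <<'E'
from h import *
to([.464,.1145,.2707],-8.3)
E
```

```text
clock: 10.5
position: [0.4641, 0.1142, 0.2754]
ee_rot: [3.133, -0.228, -0.001]
force: [0.0, -0.6, -8.0]
width: 0.192
gripper_force: 55.0
clock: 10.9
position: [0.4641, 0.1142, 0.2717]
ee_rot: [3.133, -0.228, -0.0]
force: [-0.0, -0.5, -7.0]
width: 0.194
gripper_force: 55.0
t 10.9 at [0.4641 0.1142 0.2717] head -8.33 tilt [-0.0001 -0.0001] -> shift [-0.0001 -0.0003  0.001 ] roll -0.0005
```

```bash
python3 -m inch '0 0 .001 0 0;0 0 .002 0 0;0 0 .002 0 0;0 0 .002 0 0';  python3 -c "
from h import *
to([.464,.1145,.2707],-8.3);print(arm.observe()['ft_torque'],arm.observe()['force'])"
```

```text
clock: 11.3
position: [0.4642, 0.1143, 0.2706]
ee_rot: [3.133, -0.228, 0.001]
force: [-3.7, -1.7, 6.0]
width: 0.193
gripper_force: 55.0
t 11.3 at [0.4642 0.1143 0.2706] head -8.33 tilt [ 0.0009 -0.0001] -> shift [-0.0002 -0.0001 -0.0001] roll -0.0005
[-0.2893  0.9507 -0.0432] [-3.7073 -1.731   6.0383]
```

```bash
python3 -m inch '0 0 -.0005 0 .018;0 0 -.0005 0 .022;0 0 -.0005 0 .03;0 0 -.0005 0 .045;0 0 -.0005 0 .05' 10; python3 -m inch '0 0 0 0 .05;0 0 -.015 0 .05;0 0 -.04 0 .05;0 0 -.07 0 .05;0 0 -.1 0 .05'; python3 -m inch '0 0 0 0 .05;0 0 0 0 .05;0 0 0 0 .05;0 0 0 0 .05;0 0 0 0 .05'
python3 - <<'E'
from h import *
to([.464,.1145,.2707],-8.3)
shot("wrist","w7")
for q,z in dict(beam_grip=.106,beam_seat=.078,tray_left=.052,tray_right=.052).items():
    for r in arm.place_of("wrist",q)[:3]: print(q,round(r["conf"],2),np.round(r["point"],1),at("wrist",r["point"],z))
    for r in arm.silhouettes("wrist",q)[:1]:
        m=r["region"];a=np.argwhere(m);print("  sil",r["conf"],a.min(0),a.max(0),m.sum())
E
```

```text
clock: 11.8
position: [0.4642, 0.1144, 0.2703]
ee_rot: [-3.133, 0.228, -0.0]
force: [0.3, -0.2, -0.4]
width: 0.449
gripper_force: 0.0
clock: 12.3
position: [0.4639, 0.1142, 0.3711]
ee_rot: [3.133, -0.228, -0.001]
force: [1.4, -0.6, -0.8]
width: 0.542
gripper_force: 0.0
clock: 12.8
position: [0.4639, 0.1142, 0.3694]
ee_rot: [3.133, -0.228, -0.002]
force: [-0.3, 0.1, 0.9]
width: 0.544
gripper_force: 0.0
t 12.8 at [0.4639 0.1142 0.3694] head -8.32 tilt [-0.0016 -0.0004] -> shift [ 0.0002 -0.0004  0.0987] roll -0.0004
beam_grip 0.89 [210.2 277.3] [0.4665 0.1129 0.106 ]
  sil 0.95 [154 137] [249 411] 17282
  sil 0.85 [154 137] [250 412] 17202
tray_left 0.55 [192.2 371.5] [0.4566 0.037  0.052 ]
tray_left 0.23 [198.6 442.5] [ 0.443  -0.0196  0.052 ]
  sil 0.96 [154 137] [249 411] 17249
tray_right 0.71 [195.3 177.9] [0.4769 0.1924 0.052 ]
```

```bash
python3 -m inch '-.045 0 0 0 .05;-.085 0 0 0 .05;-.085 0 .045 0 .05;-.085 0 .09 0 .05;-.085 0 .095 0 .05'; python3 -m inch '0 0 0 0 .05;0 0 0 0 .05;0 0 0 0 .05'
cat >> h.py <<'E'
def discs(name,thr=45):
    """fit ellipses to the dark tray floors in the wrist view; returns list of (cx,cy,major,minor) and pose"""
    im=shot("wrist",name);g=im.max(2);g=cv2.GaussianBlur(g,(3,3),0)
    m=(g<thr).astype(np.uint8);n,l,st,c=cv2.connectedComponentsWithStats(m)
    for i in range(1,n):
        if st[i,4]>1500:
            cs,_=cv2.findContours((l==i).astype(np.uint8),cv2.RETR_EXTERNAL,cv2.CHAIN_APPROX_NONE);k=max(cs,key=len)
            h=cv2.convexHull(k);e=cv2.fitEllipse(h)
            print("comp",st[i].tolist(),"ell c",np.round(e[0],1),"ax",np.round(e[1],1),"ang",round(e[2],1),"fill",round(st[i,4]/(np.pi/4*e[1][0]*e[1][1]),2))
E
python3 - <<'E'
from h import *
to([.464,.1145,.2707],-8.3)
discs("w8")
im=cv2.imread("pics/w8.png",0)
for q in("tray_left","tray_right","beam_grip","beam_seat"):
    for r in arm.place_of("wrist",q)[:2]: print(q,round(r["conf"],2),np.round(r["point"],1))
r=arm.silhouettes("wrist","beam_grip")[0]["region"];a=np.argwhere(r);print(a.min(0),a.max(0))
for row in range(20,240,12): print(row,' '.join('%3d'%v for v in im[row,4::14]))
E
```

```text
clock: 13.75
position: [0.3783, 0.1258, 0.2723]
ee_rot: [3.131, -0.227, -0.009]
force: [0.8, -0.6, 1.3]
width: 0.545
gripper_force: 0.0
clock: 14.05
position: [0.3809, 0.1269, 0.2767]
ee_rot: [-3.132, 0.228, -0.004]
force: [-0.7, 0.3, -0.3]
width: 0.543
gripper_force: 0.0
t 14.05 at [0.3809 0.1269 0.2767] head -8.34 tilt [0.0026 0.0009] -> shift [0.084  0.0003 0.0062] roll -0.0007
comp [250, 0, 58, 76, 2530] ell c [278.3  28.2] ax [ 59.  127.2] ang 177.8 fill 0.43
comp [76, 20, 84, 89, 5575] ell c [117.2  63.1] ax [83.5 90.5] ang 38.1 fill 0.94
comp [0, 237, 560, 183, 32424] ell c [258.1 338.4] ax [194.7 668.5] ang 94.9 fill 0.32
comp [378, 239, 168, 100, 6251] ell c [455.9 293.9] ax [129.6 201.7] ang 94.7 fill 0.3
tray_left 0.67 [ 70.1 429.5]
tray_right 0.8 [ 72.8 125.6]
beam_grip 0.61 [ 53.4 276.8]
[ 0 60] [132 492]
20 226 228 229 229 231 228  97 184  29  95 226 191 236 237 236 237 235  55  40  45  36  35 166 217 213 217 213 210 169 195  61  50 172  92 230 228 226 229 227 228
32 227 229 229 228 231  72  30  28  32  35  36 229 236 190 237 237 238  65  34  41  37  29 195 217 215 211 
[... 2138 characters left out ...]
  63  58  54  63  66  73  68  79  71  66  56
200 233 231 231 229 224 214 205 182 167 128 101  95  72  65  74  65  69  63  68  65  65  63  66  56  49  60  54  68 109  58  53  60  60  73  73  87  85  69  72  62
212 205 186 168 125  91  93  95  97  96  98  97  89  68  70  66  67  64  63  62  61  56  61  59  49  61  47  50  53  63 105  55  59  70  71  72  99  73  64  66 135
224  88  90  86  90  92  92  88  88  88  88  87  73  61  62  61  69  66  61  54  52  39  45  41  47  42  71  77  74  76  60  93  83  63  72  90  89  81  67  64 147
236  87  85  87  86  87  88  89  85  85  79  77  62  56  58  59  57  56  59  59  83  77  55  45  45  63  72  73  70  75  60  55  79  97  69  70  65  62  63 145 137
```

```bash
cat >> h.py <<'E'
def disc2(name,rois):
    im=cv2.imread(f"pics/{name}.png",0);im=cv2.GaussianBlur(im,(3,3),0);out=[]
    for (r0,r1,c0,c1),seed in rois:
        res=[]
        for thr in(75,95,115,135):
            m=np.zeros_like(im);m[r0:r1,c0:c1]=(im[r0:r1,c0:c1]<thr);n,l=cv2.connectedComponents(m)
            k=(l==l[seed]).astype(np.uint8);cs,_=cv2.findContours(k,cv2.RETR_EXTERNAL,cv2.CHAIN_APPROX_NONE)
            h=cv2.convexHull(max(cs,key=len));e=cv2.fitEllipse(h);b=cv2.boundingRect(h)
            res.append((thr,b,round(cv2.contourArea(h),0),np.round(e[0],1).tolist(),np.round(e[1],1).tolist()))
        out.append(res);print(*res,sep="\n")
    return out
E
python3 - <<'E'
from h import *
disc2("w8",[((5,135,50,165),(63,115)),((5,135,385,500),(63,440))])
im=cv2.imread("pics/w8.png",0)
for row in(57,75):print(row,im[row,66:84],im[row,150:172],im[row,385:405],im[row,464:492])
print(proj("wrist",[.464,.1145,.078]))
E
```

```text
(75, (75, 19, 88, 102), 7161.0, [121.4, 69.4], [90.4, 104.3])
(95, (75, 19, 89, 102), 7255.0, [122.4, 69.4], [93.2, 104.8])
(115, (74, 18, 90, 104), 7389.0, [121.5, 69.4], [91.9, 105.8])
(135, (74, 18, 90, 104), 7460.0, [121.3, 69.5], [92.2, 106.2])
(75, (390, 19, 88, 102), 7150.0, [430.7, 69.3], [90.3, 104.3])
(95, (389, 18, 90, 103), 7314.0, [430.1, 69.3], [92.4, 105.5])
(115, (389, 18, 90, 103), 7440.0, [430.7, 69.1], [92.4, 106.1])
(135, (388, 17, 92, 105), 7577.0, [430.1, 69.3], [94.0, 107.1])
57 [ 71 107 172 228 235 233 236 222 149  64  34  28  37  34  42  34  34  35] [ 40  43  36  36  40  45  36  46  35  40  70 138 189 220 231 235 238 238
 237 236 236 237] [212 213 206 201 184 168 120  75  55  55  61  58  60  55  55  55  52  52
  54  57] [ 51  47  56  56  55  57  56  53  54  54  57  53  46  57 119 181 203 208
 208 197 163 116  94  96 136 183 202 196]
75 [ 96  83 127 197 233 238 237 231 184 105  46  36  39  41  43  25  36  33] [ 44  38  41  39  41  42  39  48  47  38  42  57 117 185 221 232 238 237
 238 237 240 237] [212 210 200 174 151 105  64  63  57  58  57  61  56  59  55  59  55  56
  51  54] [ 46  49  47  47  46  48  51  49  51  51  49  52  59 105 169 201 210 211
 208 183 136 103 107 151 195 211 203 179]
(np.float64(69.58516280694253), np.float64(276.32324583339806))
```

Both tray discs have equal areas (≈7300 px, within 0.5%) and equal rows, so the bare beam is level to about 0.3°. Next are the buckets, so I need joint values and analyser clearance.

```bash
python3 -m inch '0 0 -.045 0 .0918;0 0 -.09 0 .0918;0 0 -.1 0 .0918;0 0 -.1 0 .0918'
python3 - <<'E'
from h import *
print(arm.observe()["joints"])
arm.get_image("wrist");arm.get_image("top")
for cam in("wrist","top"):
  for r in arm.place_of(cam,"bucket_a_mid")[:3]: print(cam,round(r["conf"],2),np.round(r["point"],1),at(cam,r["point"],.036))
for q in("haem_analyser","beam_grip"):
  for r in arm.silhouettes("top",q)[:1]:
    a=np.argwhere(r["region"]);print(q,r["conf"],a.min(0),a.max(0))
for z in(0,.1,.2,.3,.44): print(z,at("top",(206,200),z),at("top",(198,250),z))
to([.428,.04,.36],-98)
E
```

```text
clock: 14.75
position: [0.3805, 0.1267, 0.3768]
ee_rot: [-3.132, 0.229, -0.006]
force: [-0.1, 0.6, -0.8]
width: 0.842
gripper_force: 0.0
[-0.079   0.1295 -0.4107  2.0916  0.0657  0.9283 -2.2424]
wrist 0.41 [ 77.6 274.6] [0.4714 0.1132 0.036 ]
top 0.67 [236.7 275.7] [ 0.5396 -0.0335  0.036 ]
haem_analyser 0.66 [246 189] [275 262]
beam_grip 0.69 [246 189] [274 262]
0 [0.6347 0.2039 0.    ] [0.6621 0.0496 0.    ]
0.1 [0.6195 0.1855 0.1   ] [0.6451 0.0412 0.1   ]
0.2 [0.6042 0.1671 0.2   ] [0.628  0.0329 0.2   ]
0.3 [0.589  0.1487 0.3   ] [0.611  0.0246 0.3   ]
0.44 [0.5676 0.123  0.44  ] [0.5872 0.0129 0.44  ]
t 15.05 at [0.3797 0.1264 0.374 ] head -8.32 tilt [-0.0025 -0.0008] -> shift [0.0604 0.0785 0.0139] roll 1.5653
```

```bash
python3 -m inch '.008 .05 -.03 0 .0918;.016 .1 -.046 0 .0918;.016 .106 -.046 0 .0918;.016 .106 -.046 0 .0918;.016 .106 -.046 0 .0918'
cat >> h.py <<'E'
def caps(name,zc=.072):
    im=shot("wrist",name);hsv=cv2.cvtColor(im,cv2.COLOR_RGB2HSV)
    m=cv2.inRange(hsv,(100,150,60),(125,255,255));m[300:]=0
    n,l,st,c=cv2.connectedComponentsWithStats(m);out=[]
    for i in range(1,n):
        if st[i,4]>300:
            p=c[i][::-1];out.append(at("wrist",p,zc));print("blue",st[i],p,out[-1])
    return out
E
python3 - <<'E'
from h import *
caps("w9")
for r in arm.place_of("wrist","bucket_a_mid")[:4]: print(round(r["conf"],2),np.round(r["point"],1),at("wrist",r["point"],.036))
to([.424,-.03,.36],82)
E
```

```text
clock: 15.55
position: [0.3804, 0.0196, 0.4206]
ee_rot: [-3.133, 0.229, 0.002]
force: [-0.3, -0.1, -0.8]
width: 0.997
gripper_force: 0.0
blue [277   0  50  24 843] [  8.7817 300.7556] [ 0.5217 -0.0205  0.072 ]
blue [ 295   94   50   51 1924] [118.9371 319.7947] [ 0.435  -0.0257  0.072 ]
0.64 [  0.  302.3] [ 0.5368 -0.0259  0.036 ]
t 15.65 at [0.3804 0.0204 0.4205] head -8.22 tilt [-0.0014  0.0003] -> shift [0.0505 0.0437 0.0604] roll -1.5747
```

The near bucket's cap is at px (119,320), which gives (0.435,-0.026). I'll go above it while turning the fingers to close along beam-x.

```bash
python3 -m inch '.03 .019 0 -.145 .0918;.06 .038 0 -.29 .0918;.06 .038 0.02 -.435 .0918;.06 .038 .04 -.58 .0918;.06 .038 .06 -.725 .0918' >/dev/null; python3 -m inch '0 0 0 -.145 .08;0 0 0 -.29 .08;0 0 0 -.435 .08;0 0 0 -.58 .08;0 0 0 -.725 .08'>/dev/null; python3 -m inch '0 0 0 -.12 .08;0 0 0 -.12 .08'
python3 - <<'E'
from h import *
to([.435,-.0257,.22],82);print(arm.observe()["joints"])
caps("w10")
E
```

```text
clock: 16.85
position: [0.4344, -0.0258, 0.3606]
ee_rot: [-2.373, -2.057, 0.001]
force: [-0.3, -0.8, 0.9]
width: 0.874
gripper_force: 0.0
t 16.85 at [ 0.4344 -0.0258  0.3606] head 81.86 tilt [-0.0011  0.0007] -> shift [0.0001 0.0008 0.1406] roll -0.0024
[ 0.3115  0.2125 -0.4341  2.0418  0.1115  0.9105 -0.3247]
blue [ 383  157   57   56 2377] [184.0778 410.3315] [ 0.534  -0.0236  0.072 ]
blue [ 248  178   38   57 1067] [207.329  263.8557] [ 0.4263 -0.0252  0.072 ]
```

Run:
```python
from h import *
im=cv2.imread("pics/w10.png")
for row in(185,195,206,220,230): print(row,*["%d:%d,%d,%d"%(c,*im[row,c]) for c in range(232,324,5)])
```

```text
185 232:86,53,47 237:93,61,48 242:115,113,112 247:120,121,121 252:114,110,113 257:116,61,43 262:207,102,57 267:200,105,57 272:188,98,56 277:134,75,56 282:132,77,55 287:138,81,60 292:126,76,60 297:101,83,83 302:124,126,128 307:124,127,127 312:215,221,224 317:228,231,232 322:224,229,228
195 232:95,59,50 237:86,57,48 242:100,99,96 247:113,109,110 252:109,64,43 257:104,57,41 262:107,63,44 267:107,63,43 272:110,63,49 277:111,65,54 282:108,67,51 287:110,72,57 292:108,66,56 297:119,76,63 302:116,101,90 307:125,130,132 312:210,217,219 317:213,220,220 322:210,216,219
206 232:91,59,51 237:91,59,47 242:84,59,53 247:103,63,50 252:103,57,37 257:105,55,34 262:106,55,39 267:110,62,45 272:109,60,47 277:108,65,47 282:112,66,52 287:114,73,53 292:110,69,52 297:108,67,59 302:112,74,58 307:121,125,128 312:212,218,221 317:210,218,219 322:212,218,220
220 232:97,65,53 237:91,59,53 242:97,63,53 247:135,137,140 252:180,83,37 257:174,85,48 262:186,93,46 267:187,89,47 272:121,68,45 277:107,59,40 282:112,69,50 287:111,69,50 292:110,70,52 297:113,71,56 302:116,115,115 307:126,128,129 312:206,212,216 317:212,219,221 322:210,219,221
230 232:92,58,49 237:95,63,55 242:101,69,59 247:92,86,86 252:172,176,181 257:145,142,141 262:180,89,46 267:188,93,48 272:168,81,48 277:107,61,44 282:108,66,53 287:107,63,47 292:115,101,95 297:122,126,126 302:126,124,126 307:118,122,123 312:206,216,218 317:205,215,218 322:215,219,219
```

The cap spans cols 248–304 at row 206, centred under the tool. Descending to grasp.

```bash
python3 -m inch '0 0 .045 0 .08;0 0 .09 0 .08;0 0 .13 0 .08;0 .001 .158 0 .08;0 .001 .159 0 .08'; python3 -m inch '0 0 0 0 .03;0 0 0 0 .03;0 0 0 0 .03;0 0 0 0 .03;0 0 0 0 .03' 25; python3 -m inch '0 0 -.005 0 .03;0 0 -.03 0 .03;0 0 -.07 0 .03;0 0 -.1 0 .03;0 0 -.1 0 .03';python3 - <<'E'
from h import *
to([.4524,.0364,.27],82)
E
```

```text
clock: 17.4
position: [0.4341, -0.0265, 0.1994]
ee_rot: [-2.376, -2.048, 0.007]
force: [-0.2, -0.6, 0.5]
width: 0.873
gripper_force: 0.0
clock: 17.9
position: [0.4355, -0.0272, 0.2029]
ee_rot: [2.377, 2.052, 0.001]
force: [-1.3, 0.4, 0.1]
width: 0.486
gripper_force: 0.2
clock: 18.4
position: [0.4365, -0.0268, 0.306]
ee_rot: [2.374, 2.05, 0.007]
force: [1.0, -0.6, -0.7]
width: 0.465
gripper_force: 25.0
t 18.4 at [ 0.4365 -0.0268  0.306 ] head 81.62 tilt [ 0.0066 -0.0003] -> shift [0.0648 0.0063 0.0361] roll -0.0067
```

Run:
```python
from h import *
s=arm.observe();M=R.from_rotvec(s["ee_rot"]).as_matrix();A=np.eye(4);A[:3,:3]=M;A[:3,3]=s["position"]
c=arm.get_calibration("wrist");K=np.array(c["intrinsics"]);X=np.linalg.inv(A)@np.array(c["pose"])
B=np.eye(4);B[:3,:3]=R.from_rotvec([-3.132,.228,-.004]).as_matrix();B[:3,3]=[.3809,.1269,.2767];T=B@X
ps=[]
for col,row in((121.5,69.4),(430.4,69.3)):
    d=np.linalg.inv(K)@[col,row,1];d=T[:3,:3]@[d[0],-d[1],-d[2]];o=T[:3,3];ps.append(o+d*(.054-o[2])/d[2])
print(ps,np.mean(ps,0),np.linalg.norm(ps[0]-ps[1]))
to([*ps[1][:2],.285],82)
```

```text
[array([0.48  , 0.1912, 0.054 ]), array([0.4573, 0.036 , 0.054 ])] [0.4686 0.1136 0.054 ] 0.156870975409794
t 18.4 at [ 0.4365 -0.0268  0.306 ] head 81.62 tilt [ 0.0066 -0.0003] -> shift [0.0651 0.0112 0.0211] roll -0.0067
```

```bash
python3 -m inch '.03 .006 0 0 .03;.0635 .011 0 0 .03;.0635 .011 .02 0 .03;.0635 .011 .04 0 .03;.0635 .011 .047 0 .03';  python3 -m inch '0 0 .003 0 .03;0 0 .005 0 .03;0 0 .007 0 .03;0 0 .009 0 .03;0 0 .009 0 .03'
python3 - <<'E'
from h import *
to([.457,.0345,.245],81.7); print(arm.observe()["force"])
E
```

```text
clock: 18.9
position: [0.4546, 0.0342, 0.2534]
ee_rot: [-2.376, -2.053, 0.004]
force: [-0.9, 0.8, -0.6]
width: 0.468
gripper_force: 25.0
clock: 19.4
position: [0.4557, 0.0341, 0.2465]
ee_rot: [2.377, 2.053, 0.001]
force: [1.6, 0.3, 0.2]
width: 0.466
gripper_force: 25.0
t 19.4 at [0.4557 0.0341 0.2465] head 81.62 tilt [0.001 0.   ] -> shift [0.0006 0.0012 0.0015] roll -0.0014
[1.5711 0.2957 0.2227]
```

```bash
python3 -m inch '0 0 .001 0 .045;0 0 .001 0 .05;0 0 .001 0 .06;0 0 .001 0 .07;0 0 .001 0 .07' 10; python3 -m inch '0 0 0 0 .07;0 0 0 0 .07;0 0 -.03 0 .07;0 0 -.07 0 .07;0 0 -.115 0 .08'
python3 - <<'E'
from h import *
to([.534,-.0236,.36],40)
caps("w11",.12)
for q in("tray_left","bucket_a_mid","beam_grip"):
  for r in arm.place_of("wrist",q)[:2]: print(q,round(r["conf"],2),np.round(r["point"],1),at("wrist",r["point"],.045),at("wrist",r["point"],.08))
E
```

```text
clock: 19.9
position: [0.4555, 0.0342, 0.2452]
ee_rot: [2.378, 2.053, -0.0]
force: [-1.2, 0.2, -0.3]
width: 0.74
gripper_force: 0.0
clock: 20.4
position: [0.4549, 0.0341, 0.3609]
ee_rot: [-2.376, -2.053, 0.003]
force: [1.5, -0.7, -0.5]
width: 0.807
gripper_force: 0.0
t 20.4 at [0.4549 0.0341 0.3609] head 81.65 tilt [-0.0024  0.0002] -> shift [-0.0456  0.0866  0.0007] roll 0.727
blue [ 245  204   50   59 1960] [234.5852 267.901 ] [0.4534 0.0279 0.12  ]
bucket_a_mid 0.76 [245.5 377.6] [ 0.5377 -0.0188  0.045 ] [ 0.5293 -0.0047  0.08  ]
beam_grip 0.77 [ 95.8 278. ] [0.4707 0.1121 0.045 ] [0.47   0.1107 0.08  ]
beam_grip 0.55 [212.4 277.7] [0.4573 0.0221 0.045 ] [0.4583 0.0313 0.08  ]
```

The bucket stands in the right tray, its cap leaning outward by the expected tilt. Now the second bucket.

```bash
python3 -m inch '-.02 .04 -.02 .14 .09;-.046 .087 -.02 .28 .09;-.046 .087 -.02 .42 .09;-.046 .087 -.02 .56 .09;-.046 .087 -.02 .7 .09'; python3 -m inch '0 0 0 .027 .09;0 0 0.02 .027 .09;0 0 .02 .027 .09';python3 - <<'E'
from h import *
to([.534,-.0236,.203],40)
caps("w12")
im=cv2.imread("pics/w12.png")
m=(im[:,:,0].astype(int)-im[:,:,2]>35).astype(np.uint8);m[:120]=0;m[300:]=0
n,l,st,c=cv2.connectedComponentsWithStats(m)
print([(s.tolist(),(s[1]+s[3]/2,s[0]+s[2]/2),at("wrist",(s[1]+s[3]/2,s[0]+s[2]/2),.072)) for s in st[1:] if s[4]>300])
E
```

```text
clock: 21.1
position: [0.5347, -0.0244, 0.3781]
ee_rot: [-2.94, -1.104, 0.005]
force: [-0.5, 0.5, 0.0]
width: 0.976
gripper_force: 0.0
clock: 21.4
position: [0.5337, -0.024, 0.3574]
ee_rot: [-2.949, -1.078, 0.008]
force: [0.2, -0.0, -0.5]
width: 0.979
gripper_force: 0.0
t 21.4 at [ 0.5337 -0.024   0.3574] head 40.16 tilt [-0.0052 -0.0003] -> shift [0.0011 0.0003 0.1544] roll 0.0028
blue [ 250  175   57   45 2058] [198.6856 278.1069] [ 0.5391 -0.0216  0.072 ]
blue [104 225  65  41 983] [241.4964 130.7996] [0.443  0.0415 0.072 ]
[([249, 173, 59, 59, 2701], (np.float64(202.5), np.float64(278.5)), array([ 0.5371, -0.0236,  0.072 ])), ([0, 192, 95, 56, 2444], (np.float64(220.0), np.float64(47.5)), array([0.4172, 0.098 , 0.072 ])), ([104, 224, 65, 43, 1181], (np.float64(245.5), np.float64(136.5)), array([0.4431, 0.0364, 0.072 ]))]
```

The second bucket's cap is centred at (202,278), which is (0.537,-0.0236). At this heading the gripper's body would hit bucket 1, so I turn to heading 133° before descending.

```bash
python3 -m inch '.002 .002 0 -.145 .07;.002 .002 0 -.29 .07;.002 .002 0 -.435 .07;.002 .002 0 -.58 .07;.002 .002 0 -.725 .07'>/dev/null; python3 -m inch '0 0 0 -.145 .07;0 0 0 -.29 .07;0 0 0 -.435 .07;0 0 0 -.58 .07;0 0 0 -.725 .07'>/dev/null;  python3 -m inch '0 0 0 -.15 .07;0 0 0 -.17 .07;0 0 0 -.17 .07'
python3 - <<'E'
from h import *
to([.537,-.0236,.203],133)
shot("wrist","w13");im=cv2.imread("pics/w13.png")
m=(im[:,:,0].astype(int)-im[:,:,2]>35).astype(np.uint8);m[:120]=0;m[300:]=0
n,l,st,c=cv2.connectedComponentsWithStats(m)
print([(s.tolist(),(s[1]+s[3]/2,s[0]+s[2]/2),at("wrist",(s[1]+s[3]/2,s[0]+s[2]/2),.072)) for s in st[1:] if s[4]>300])
print(arm.observe()["joints"])
E
```

```text
clock: 22.75
position: [0.5377, -0.0245, 0.3604]
ee_rot: [-1.262, -2.877, -0.0]
force: [0.2, -0.3, -0.1]
width: 0.762
gripper_force: 0.0
t 22.75 at [ 0.5377 -0.0245  0.3604] head 132.64 tilt [0.     0.0001] -> shift [0.0011 0.0001 0.1574] roll -0.0063
[([243, 172, 57, 59, 2630], (np.float64(201.5), np.float64(271.5)), array([ 0.5342, -0.0228,  0.072 ]))]
[ 0.4188  0.4151 -0.6337  1.8037  0.285   1.0152  0.4171]
```

```bash
python3 -m inch '0.002 -.001 .045 0 .07;0.002 -.001 .09 0 .07;0.002 -.001 .125 0 .07;.002 -.001 .15 0 .07;.002 -.001 .156 0 .07'; python3 -m inch '0 0 0 0 .03;0 0 0 0 .03;0 0 0 0 .03;0 0 0 0 .03;0 0 0 0 .03' 25; python3 -m inch '0 0 0 0 .03;0 0 0 0 .03;0 0 0 0 .03';python3 - <<'E'
from h import *
to([.48,.1915,.33],82)
E
```

```text
clock: 23.3
position: [0.5346, -0.0236, 0.2018]
ee_rot: [-1.259, -2.874, 0.003]
force: [-1.0, -0.4, -0.4]
width: 0.761
gripper_force: 0.0
clock: 23.8
position: [0.536, -0.0236, 0.2054]
ee_rot: [1.258, 2.877, 0.001]
force: [-1.9, -0.8, 8.6]
width: 0.467
gripper_force: 25.0
clock: 24.1
position: [0.536, -0.0235, 0.2054]
ee_rot: [1.258, 2.877, 0.001]
force: [-1.4, -0.4, 7.9]
width: 0.47
gripper_force: 25.0
t 24.1 at [ 0.536  -0.0235  0.2054] head 132.77 tilt [ 0.0019 -0.0004] -> shift [ 0.1957  0.105  -0.1248] roll 0.8861
```

```bash
python3 -m inch '0 0 -.045 0 .03;0 0 -.095 0 .03;0 0 -.145 0 .03;.022 -.024 -.15 .12 .03;.045 -.048 -.15 .26 .03'
python3 - <<'E'
from h import *
to([.48,.1915,.355],82)
E
```

```text
clock: 24.6
position: [0.4699, -0.0229, 0.3565]
ee_rot: [1.626, 2.683, 0.004]
force: [-1.0, -0.2, -2.1]
width: 0.465
gripper_force: 25.0
t 24.6 at [ 0.4699 -0.0229  0.3565] head 117.58 tilt [0.0049 0.0002] -> shift [0.1853 0.1082 0.0015] roll 0.621
```

```bash
python3 -m inch '.037 .022 0 .14 .03;.074 .043 0 .28 .03;.111 .065 0 .42 .03;.148 .087 0 .56 .03;.185 .108 0 .62 .03'; python3 -m inch '0 0 0 0 .03;0 0 .02 0 .03;0 0 .02 0 .03'
python3 - <<'E'
from h import *
to([.48,.1905,.28],82)
shot("wrist","w14")
for q in("tray_left","bucket_a_mid","beam_grip"):
  for r in arm.place_of("wrist",q)[:3]: print(q,round(r["conf"],2),np.round(r["point"],1),at("wrist",r["point"],.06),at("wrist",r["point"],.1))
for k in("position","joints"): print(arm.observe()[k])
im=cv2.imread("pics/w14.png",0)
for row in range(100,260,10): print(row,' '.join('%3d'%v for v in im[row,150:410:8]))
E
```

```text
clock: 25.1
position: [0.4785, 0.1922, 0.3547]
ee_rot: [2.37, 2.06, 0.001]
force: [0.9, -1.0, -0.2]
width: 0.463
gripper_force: 25.0
clock: 25.4
position: [0.4778, 0.1906, 0.3327]
ee_rot: [-2.362, -2.07, 0.005]
force: [0.4, -1.4, -1.0]
width: 0.465
gripper_force: 25.0
t 25.4 at [0.4778 0.1906 0.3327] head 82.45 tilt [-0.0029 -0.0015] -> shift [0.0003 0.0023 0.0527] roll 0.0079
[0.4789 0.1906 0.335 ]
[-0.0763  0.3876 -0.5285  1.8929  0.2415  0.9232 -0.853 ]
100  61  65  59 204 231 237 238 238 237 237 235 237 240 239 237 238 239 237 240 239 238 237 239 238 238 238 237 238 237 238 237 237 236
110  60  58  58 178 232 235 236 239 236 238 240 238 239 238 239 239 239 238 238 239 239 236 239 238 238 236 237 238 239 237 238 237 237
120  64  64  69 118 225 237 237 237 236 239 237 239 238 236 238 237 238 236 236 238 237 239 238 239 238 239 237 237 238 239 239 235 236
130  67  64  66  65 222 236 239 238 238 237 239 238 238 238 238 238 237 238 238 239 238 237 239 238 237 238 239 238 236 236 237 236 235
140  61  71  69  69 211 233 237 238 236 239 238 236 239 237 239 237 237 238 239 238 238 241 238
[... 836 characters left out ...]
 219 215 219 217 216
210  46  46  47  57  63  63 146 148 153 151 120 113  43  50  92  90  95  92  53  57  56 103 216 218 218 217 215 217 218 219 218 219 218
220  43  37  70  45  59  57 141 152 154 156  85  97  91  87  92  90  93  86  90  91 101 113 216 218 218 218 215 219 220 218 218 216 216
230  41  76  74  43  60  63 136 153 152 152  51  83  90  87  93  85  86  81  90  92  90 112 217 217 217 217 216 217 217 218 215 216 217
240  21  25  29  33  53  56 116 145 147 146  52  81  87 103  58  47  44  61 108  90  89 114 217 210 214 212 213 215  56  52  52  50  51
250  24  21  27  29  56  82  87  82  84  34  79  69  36  46  40  39  41  41  40  49  68  84  46  90  91  92  95 197  49  54  53  53  49
```

```bash
python3 -m inch '.001 .001 .03 0 .03;.001 .001 .055 0 .03;.001 .001 .06 0 .03;.001 .001 .06 0 .03'; python3 -m inch '0 0 .004 0 .03;0 0 .007 0 .03;0 0 .01 0 .03;0 0 .01 0 .03;0 0 .01 0 .03'; python3 -m inch '0 0 .003 0 .03;0 0 .005 0 .03;0 0 .007 0 .03;0 0 .007 0 .03;0 0 .007 0 .03'; python3 -c "
from h import *
to([.48,.1915,.2574],82)"
```

```text
clock: 26.0
position: [0.4798, 0.1916, 0.2743]
ee_rot: [-2.364, -2.068, 0.001]
force: [0.6, 0.5, -1.0]
width: 0.462
gripper_force: 25.0
clock: 26.5
position: [0.4798, 0.1919, 0.2644]
ee_rot: [2.364, 2.069, 0.0]
force: [0.4, 0.4, -0.3]
width: 0.467
gripper_force: 25.0
clock: 27.0
position: [0.4798, 0.1919, 0.2572]
ee_rot: [-2.364, -2.069, 0.0]
force: [-0.4, -0.9, 1.0]
width: 0.464
gripper_force: 25.0
t 27.0 at [0.4798 0.1919 0.2572] head 82.38 tilt [-0.0001 -0.0001] -> shift [-0.0003  0.0003 -0.0002] roll 0.0066
```

```bash
python3 -m inch '0 0 0 0 .045;0 0 0 0 .05;0 0 0 0 .06;0 0 0 0 .07;0 0 0 0 .07' 10; python3 -m inch '0 0 0 0 .07;0 0 -.03 0 .07;0 0 -.07 0 .07;0 0 -.115 0 .07;0 0 -.13 0 .07'
python3 - <<'E'
from h import *
to([.384,.125,.40],-8.3)
arm.get_image("wrist")
for q in("tray_left","bucket_a_mid","beam_grip"):
  for r in arm.place_of("wrist",q)[:3]: print(q,round(r["conf"],2),np.round(r["point"],1),at("wrist",r["point"],.088))
E
```

```text
clock: 27.5
position: [0.4798, 0.1918, 0.2572]
ee_rot: [2.364, 2.069, 0.0]
force: [0.4, 0.5, -0.3]
width: 0.741
gripper_force: 0.0
clock: 28.0
position: [0.4803, 0.1927, 0.3915]
ee_rot: [2.363, 2.068, 0.009]
force: [-0.1, 1.4, -0.2]
width: 0.762
gripper_force: 0.0
t 28.0 at [0.4803 0.1927 0.3915] head 82.39 tilt [0.0052 0.0024] -> shift [-0.0798 -0.0865 -0.0092] roll 1.5829
beam_grip 0.78 [307.6 272.5] [0.4664 0.1046 0.088 ]
```

```bash
python3 -m inch '-.02 -.022 0 .14 .07;-.04 -.043 0 .28 .07;-.06 -.065 0 .42 .07;-.08 -.0865 0 .56 .07;-.08 -.0865 0 .7 .07'>/dev/null; python3 -m inch '0 0 0 .145 .07;0 0 0 .29 .07;0 0 0 .435 .07;0 0 0 .58 .07;0 0 0 .725 .07'>/dev/null; python3 -m inch '0 0 0 .145 .07;0 0 0 .158 .07;0 0 0 .158 .07;0 0 0 .158 .07'
cat > lvl.py <<'E'
from h import *
import sys
n=sys.argv[1];to([.384,.125,.30],-8.3)
shot("wrist",n);im=cv2.imread(f"pics/{n}.png").astype(int)
m=((im[:,:,0]-im[:,:,2])>40).astype(np.uint8);m[300:]=0
k,l,st,c=cv2.connectedComponentsWithStats(m)
for i in range(1,k):
    if st[i,4]>800:
        cs,_=cv2.findContours((l==i).astype(np.uint8),cv2.RETR_EXTERNAL,cv2.CHAIN_APPROX_NONE);h=cv2.convexHull(max(cs,key=len));e=cv2.fitEllipse(h)
        print(st[i].tolist(),"hull",cv2.contourArea(h),np.round(e[0],1),np.round(e[1],1),at("wrist",e[0][::-1],.124))
E
python3 lvl.py w15
```

```text
clock: 29.6
position: [0.3833, 0.1239, 0.3867]
ee_rot: [3.133, -0.223, -0.002]
force: [-1.2, 0.1, 0.0]
width: 0.76
gripper_force: 0.0
t 29.6 at [0.3833 0.1239 0.3867] head -8.13 tilt [-0.001  -0.0003] -> shift [ 0.0006 -0.0012  0.0867] roll 0.003
[109, 42, 76, 75, 4364] hull 4352.0 [146.   78.7] [70.8 79.2] [0.4799 0.1903 0.124 ]
[370, 44, 75, 74, 4252] hull 4248.5 [407.2  81. ] [69.7 78.3] [0.4558 0.0323 0.124 ]
[165, 153, 196, 118, 8890] hull 14802.5 [264.  213.6] [101.4 214.3] [0.3851 0.1317 0.124 ]
```

```bash
python3 -m inch '.0 -.001 .045 0 .07;-.003 -.001 .08 0 .07;-.003 -.001 .08 0 .07;-.003 -.001 .08 0 .07;-.003 -.001 .08 0 .07'; python3 lvl.py w16
python3 - <<'E'
from h import *
im=cv2.imread("pics/w16.png",0)
for row in (20,40,60,80): print(row,' '.join('%3d'%v for v in im[row,20:550:10]))
# handle vertical edges, strong gradients in mid region
for row in(30,45,60,75,90,105):
    g=np.diff(cv2.GaussianBlur(im,(3,3),0)[row,200:360].astype(int));i=np.argsort(-abs(g))[:6];print(row,sorted([(int(k)+200,int(g[k])) for k in i]))
E
```

```text
clock: 30.15
position: [0.3814, 0.1258, 0.3087]
ee_rot: [-3.132, 0.227, -0.003]
force: [-0.1, 0.5, 0.5]
width: 0.76
gripper_force: 0.0
t 30.15 at [0.3814 0.1258 0.3087] head -8.3 tilt [0.0022 0.0008] -> shift [0.0027 0.0004 0.0087] roll 0.0
[31, 2, 118, 113, 10230] hull 10256.5 [88.8 59. ] [105.3 125.3] [0.4796 0.1897 0.124 ]
[415, 5, 117, 112, 9943] hull 10004.5 [473.   61.3] [103.6 124.4] [0.4558 0.0338 0.124 ]
[158, 164, 210, 107, 8300] hull 14213.0 [265.1 219.5] [ 90.8 231.6] [0.4015 0.1284 0.124 ]
20 229 229 187  81  51  91  91  91  75  97  27 230 226 234 234 210 214 216 229 234 236 233 236  48  42  46  48  45  50 214 215 211 212 212 212 210 212 207 209 205 208 207 230  75  92  83  74  66  84  93 205 226 227
40 230 232  84  89  89  90  88  93  92  92  88  71  46  81  63 178 239 237 238 238 237 238 237  52  42  49  47  44  50 216 216 212 213 213 213 183 211  55  57 105 106  57  90  83  85  84  84  90  90  91  92 205 227
60 230 235  91  87  91  94  89  89  93  95  94  95  33  98  81  77 236 237 236 241 239 238 223  55  45  47  42  46  50 218 218 222 216 218 216 157  58  99  99  99  44  80  79  84  82  81  84  85  80  86  84 129 229
80 133 113 108  78  87  92  96  91  89  91  92  93  34  92  83  82 231 239 239 239 239 238 223  55  47  46  47  38  49 214 215 216 216 215 214 103  55  92  89  83  44  58  86  84  80  86  84  84  87  83  93 230 228
30 [(243, -20), (244, -21), (254, -16), (303, 13), (304, 17), (358, 13)]
45 [(243, -32), (244, -64), (245, -61), (302, 39), (303, 57), (304, 41)]
60 [(244, -56), (245, -56), (246, -28), (302, 54), (303, 58), (304, 30)]
75 [(244, -47), (245, -55), (246, -34), (302, 53), (303, 57), (304, 28)]
90 [(244, -47), (245, -55), (246, -33), (301, 31), (302, 54), (303, 48)]
105 [(244, -27), (245, -57), (246, -56), (301, 28), (302, 55), (303, 52)]
```

The loaded beam is close to level but about 1° low on the right. The cap areas differ by 2.5%, and bucket 1 sits about 4 mm further out. I'll slide bucket 1 a few mm inward, without lifting it.

```bash
python3 -m inch '0 0 -.05 0 .08;0 0 -.09 -.1 .08;.03 .027 -.09 -.24 .08;.06 .054 -.09 -.38 .08;.0866 .08 -.09 -.52 .08'>/dev/null; python3 -m inch '0 0 0 -.145 .08;0 0 0 -.29 .08;0 0 0 -.435 .08;0 0 0 -.58 .08;0 0 0 -.725 .08'>/dev/null; python3 -m inch '0 0 0 -.145 .08;0 0 0 -.29 .08;0 0 0 -.33 .08;0 0 0 -.33 .08'
python3 - <<'E'
from h import *
to([.4556,.0345,.256],82)
shot("wrist","w17");im=cv2.imread("pics/w17.png").astype(int)
m=((im[:,:,0]-im[:,:,2])>35).astype(np.uint8);m[:120]=0;m[300:]=0
n,l,st,c=cv2.connectedComponentsWithStats(m)
print([(s.tolist(),at("wrist",(s[1]+s[3]/2,s[0]+s[2]/2),.123)) for s in st[1:] if s[4]>300])
E
```

```text
clock: 31.6
position: [0.4549, 0.0337, 0.3986]
ee_rot: [2.371, 2.059, 0.003]
force: [-0.2, -0.2, 0.8]
width: 0.872
gripper_force: 0.0
t 31.6 at [0.4549 0.0337 0.3986] head 81.94 tilt [ 0.0023 -0.    ] -> shift [0.0009 0.0002 0.1426] roll -0.0011
[([0, 120, 40, 17, 513], array([0.2965, 0.1139, 0.123 ])), ([169, 120, 55, 79, 2971], array([0.4084, 0.077 , 0.123 ])), ([245, 182, 60, 63, 2881], array([0.4556, 0.0319, 0.123 ])), ([181, 197, 55, 74, 1949], array([0.4066, 0.0237, 0.123 ])), ([107, 229, 70, 42, 1017], array([0.357 , 0.0187, 0.123 ]))]
```

```bash
python3 -m inch '0 0 .045 0 .08;0 .0005 .09 0 .08;0 .0005 .13 0 .08;0 .0005 .14 0 .08;0 .0005 .142 0 .08'; python3 -m inch '0 0 0 0 .055;0 0 0 0 .05;0 0 0 0 .046;0 0 0 0 .04;0 0 0 0 .04' 5; python3 -m inch '0 0 0 0 .04;.002 0 0 0 .04;.004 0 0 0 .04;.006 0 0 0 .04;.006 0 0 0 .04'; python3 -m inch '0 0 0 0 .045;0 0 0 0 .05;0 0 0 0 .06;0 0 0 0 .07;0 0 0 0 .075'; python3 -m inch '0 0 0 0 .08;0 0 -.03 0 .08;0 0 -.07 0 .08;0 0 -.11 0 .08;0 0 -.14 0 .08'
```

```text
clock: 32.15
position: [0.4552, 0.0337, 0.255]
ee_rot: [-2.372, -2.058, 0.002]
force: [0.4, -0.7, 1.1]
width: 0.87
gripper_force: 0.0
clock: 32.65
position: [0.4554, 0.0336, 0.2557]
ee_rot: [2.372, 2.059, 0.001]
force: [0.6, -0.3, -0.4]
width: 0.486
gripper_force: 0.0
clock: 33.15
position: [0.4561, 0.04, 0.2552]
ee_rot: [-2.372, -2.06, -0.0]
force: [0.1, -0.0, 1.1]
width: 0.468
gripper_force: 5.0
clock: 33.65
position: [0.4561, 0.0395, 0.2552]
ee_rot: [2.373, 2.059, -0.0]
force: [-0.3, -0.0, -0.9]
width: 0.759
gripper_force: 0.0
clock: 34.15
position: [0.4561, 0.0398, 0.3976]
ee_rot: [2.372, 2.059, 0.002]
force: [1.3, 0.5, -0.4]
width: 0.871
gripper_force: 0.0
```

```bash
python3 -m inch '.018 -.021 0 .14 .07;.037 -.043 0 .28 .07;.056 -.065 0 .42 .07;.0747 -.086 0 .56 .07;.0747 -.086 0 .7 .07'>/dev/null; python3 -m inch '0 0 0 .145 .07;0 0 0 .29 .07;0 0 0 .435 .07;0 0 0 .58 .07;0 0 0 .725 .07'>/dev/null; python3 -m inch '0 0 0 .145 .07;0 0 0.045 .15 .07;0 0 .089 .15 .07;0 0 .089 .15 .07;0 0 .089 .15 .07'; python3 -m inch '0 0 0 0 .07;0 0 0 0 .07'>/dev/null; python3 lvl.py w18
```

```text
clock: 35.65
position: [0.3814, 0.1258, 0.3066]
ee_rot: [3.133, -0.227, -0.003]
force: [1.1, -0.0, 0.7]
width: 0.763
gripper_force: 0.0
t 35.85 at [0.3821 0.126  0.308 ] head -8.34 tilt [0.0032 0.0009] -> shift [0.002  0.0007 0.008 ] roll -0.0006
[32, 5, 117, 112, 10098] hull 10113.0 [89.4 61.4] [104.7 124.4] [0.4791 0.1893 0.124 ]
[401, 8, 117, 113, 9986] hull 10057.0 [459.9  64.6] [104.4 123.8] [0.4558 0.0397 0.124 ]
[159, 164, 210, 107, 8202] hull 14255.5 [264.1 218.8] [ 91.5 227.4] [0.4028 0.1289 0.124 ]
```

The cap areas now agree within 0.6% (about 0.2° tilt). I'll retreat, check the other items and hand in.

```bash
python3 -m inch '0 0 -.04 0 .07;0 0 -.08 0 .07;0 0 -.1 0 .07;0 0 -.1 0 .07;0 0 -.1 0 .07' | head -2; python3 lvl.py w19
python3 - <<'E'
from h import *
arm.get_image("top")
for q in("timer","marker","stain_purple","stain_red"):
  for r in arm.place_of("top",q)[:1]: print(q,at("top",r["point"],0))
print(arm.sign_off())
E
```

```text
clock: 36.4
position: [0.3813, 0.1256, 0.4069]
t 36.4 at [0.3813 0.1256 0.4069] head -8.34 tilt [0.0021 0.0002] -> shift [0.0025 0.0002 0.1069] roll -0.0007
[124, 46, 69, 69, 3654] hull 3634.5 [157.6  80. ] [64.8 72.1] [0.4787 0.1901 0.124 ]
[356, 48, 68, 69, 3598] hull 3591.0 [389.8  82. ] [64.7 71.3] [0.4552 0.0384 0.124 ]
[168, 150, 193, 121, 9534] hull 15572.5 [266.4 210.6] [110.3 210.8] [0.3801 0.1324 0.124 ]
timer [0.4692 0.2986 0.    ]
marker [ 0.7341 -0.3408  0.    ]
stain_purple [ 0.6847 -0.1198  0.    ]
stain_red [ 0.737  -0.0958  0.    ]
the job is handed in; nothing more can be done
None
```

The beam lies level on its stand with a bucket upright in each tray, tilted by roughly 0.2–0.6° in the last camera checks, and the job was handed in at about 36 s. While being backed out from under the microscope the beam pressed on the laptop with about 21 N; I didn't check afterwards whether the laptop moved, but the timer, marker and bottles show no clear shift.

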